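# Fit the U-clamp over the scanner stand's leaning post

### The arm

A 6-joint arm with a two-finger parallel gripper is mounted at the origin on the work surface. World frame = base frame: x ahead of the robot, y to its left, z up, the work surface at z = 0. Lengths are in m, angles in degrees, forces in N, time in s.
With the tool pointing down it reaches from about 0.275 to 0.75 m from the base axis. Payload 10.2 kg.
Tool frame: the origin (TCP) lies on the centre line of the jaws, within the pads' length; the fingertips stand 14 mm ahead of it and the grasp point (between the pads) lies 5 mm behind it; z points along the fingers, y is the line along which they close (so a half turn about z gives the same grasp; the last joint's range is limited). The gripper opens to 85 mm and grips with 20 to 120 N. Pads are 22 mm wide; open, the fingers measure 114 mm over their backs; the gripper's body (76 mm by 85 mm) begins 54 mm behind the grasp point. The pads swing forward as they close: fully open they stand 13 mm farther back than shut.
Start: joints at [59.908, 17.928, 85.812, -0, 76.261, -12.8], TCP at [0.156, 0.501, 0.245] pointing down, gripper open.
Joint ranges: [-168.41, 168.41], [-55.51, 124.54], [10.69, 146.95], [-70.63, 250.63], [1, 178], [-165.06, 165.06]. Speed limits (degrees/s): [136.94, 136.94, 172.46, 180, 180, 180].

### API

Orientations are given as [roll, pitch, yaw] about the fixed x, y, z axes, in that order (R = Rz(yaw) Ry(pitch) Rx(roll)).
In Python, from cell import get_state, grab_frame, calibration, finish_job gives the robot as it stands.
- The arm moves only by the shell command python3 -m inch 'ROWS'. ROWS is JSON, a list that holds one entry, the list of rows, each a list of 5 numbers: the shift along the tool's x, y, z in units of 200 mm (1.0 is 200 mm), then the turn about the tool's z in units of pi/2 rad (1.0 is pi/2 rad), then the closure in counts, from 0 (fully open) to 255 (shut). A call has 1 to 20 rows; each row is the pose to reach, as a shift and turn from the pose commanded when the call began, along the tool's axes at that moment; what a row does not reach only later rows make up. A row lasts 1/12 s, in which the tool goes at most 41.7 mm and 7.16 degrees, less where a joint would pass 70% of its speed; a pose out of reach is approached as far as the arm can. A call with a number of a shift or a turn outside -1 to 1 is refused whole. A call with a gripper value outside its range is refused whole. The fingers move at their own pace and stop on an object; the grip force is fixed at half the most. Time passes only in rows, so rows that repeat a pose let the fingers close. It gives the time, the measured TCP pose, the force, the opening and the grip force at its end, in the units of the state.
- get_state(): the state, without advancing time (a new reading comes with each control period).
- grab_frame(name): name is "scene" or "top" or "wrist"; returns the picture (480x640x3 uint8, blue, green, red); there is no depth.
- calibration(name): a dict with "camera_matrix" (3x3 intrinsics, pixels), "rvec" (rotation vector, rad) and "tvec" (3), from world to camera coordinates, as OpenCV has them. Camera axes: x right, y down, z forward; pixel columns grow to the right and rows downward; lengths in m; the calibration is good to about 2 mm. A picture is of the moment at which its call begins: read the wrist's pose just before it. calibration takes no time and is no camera call; for the wrist camera it gives the pose at the moment of the call.
- finish_job(): hands the job in; it is judged then, once.
The state is a dict: "time": time; "qpos": joint angles; "joint_vel": joint speeds; "joint_torque": joint torques, N m; "position": TCP position; "eef_rot": TCP orientation; "wrist_force": force on the tool from outside, world axes, zero at the start; "torque": the same for the moment, N m; "width": finger opening in m; "grip_force": force on a finger pad.
Only numpy, scipy, OpenCV 4.12 (cv2) and the standard library are available. Lean on these libraries where they do the work, as an engineer would, in place of code of your own. Each camera call takes 0.05 s, during which the arm holds its last target. There are 200 camera calls.

### The job

Take the larger U-clamp, the one with the lime-green grip, out of its parking block and fit it over the leaning post of the scanner stand, guiding both legs down either side of the post and through the two holes in the sloping bracket plate. Keep hold of it until it is fully home with its saddle resting on the post, then let go of it and leave it there. Leave the smaller black clamp, the specimen jar, the tube rack and the bottle where they are.

Things in the scene. Friction and masses are not known exactly. Their poses are not given: they have to be found in the camera images.
- big_clamp_grip (a point): Larger U-clamp, loose, 100 g: lime-green fin to be pinched across its 16 mm thickness (x); 24 mm wide (y), from 12 to 49 mm above the saddle's underside. This point is in the fin, 31 mm above that underside. z: from legs to fin; y: leg to leg; a half turn about z changes nothing. It starts upright, legs in its block's holes, saddle underside on the block's top, 50 mm above the table
- big_clamp_saddle (a point): Centre of the flat underside of the larger clamp's green saddle block (26 mm in x, 38 mm in y, 12 mm thick, fin on top), midway between its two legs. The legs are round steel bar 8 mm thick, 46 mm apart centre to centre; above, the bar arches through the fin's middle plane, inside its thickness. Same axes as the clamp
- big_clamp_tip_a (a point): Rounded lower end of the larger clamp's leg on its +y side: 47 mm below the saddle's underside, 23 mm from the middle
- big_clamp_tip_b (a point): Rounded lower end of the larger clamp's leg on its -y side: 47 mm below the saddle's underside, 23 mm from the middle
- post_seat (a point): Where the saddle's underside must rest: on the top line of the leaning post (fixed steel tube, 25 mm diameter), between the bracket's two holes, 106 mm above the table. z: square to the sloping plate, away from it, 32 degrees from vertical, leaning roughly towards -y of the world; x: up the slope along the post; y: hole to hole. Holes at y = +23 and -23 mm, x = 0; 15 mm (x) by 13 mm (y)
- bracket: White sloping plate of the fixed scanner stand, 130 by 110 mm, 8 mm thick, holes right through, free space below. Origin on its upper face midway between the holes, 25 mm below post_seat along z; same axes. The post lies on it from x = -90 to +165 mm; the white scanner head with green top is at x = 152 to 240 mm, 66 mm wide, its top 36 mm above the plate's face
- big_block: Grey parking block of the larger clamp, fixed, 60 mm (x) by 90 mm (y) by 50 mm high, two upright holes 14 mm square at y = +23 and -23 mm; origin at the centre of its underside
- small_clamp_grip (a point): Bystander: smaller U-clamp, black grip, loose, 60 g; steel legs 6 mm thick, 30 mm apart. This point is in its fin, 81 mm above the table; the fin's top is at 99 mm. It stands upright in its own block and stays there
- small_block: Grey parking block of the smaller clamp, fixed, 60 mm (x) by 74 mm (y) by 50 mm high; origin at the centre of its underside
- jar: Bystander: specimen jar with orange cap, 60 mm across, 75 mm high, loose, standing on the table; origin at the centre of its underside
- rack: Bystander: blue tube rack with red- and green-capped glass tubes, 70 mm (x) by 170 mm (y) by 94 mm high, loose; origin at the centre of its underside
- bottle: Bystander: white bottle with blue cap, 60 mm across, 150 mm high, loose, standing on the table; origin at the centre of its underside
There are look-alikes about, which are no part of the job. What is shaped like the part that bears big_clamp_grip but purple is not meant.

How it is judged (in metres and radians):
On the way, in this order (a step that is already met when the one before it is completed fails the run):
1. the larger clamp is lifted clear of its block in the gripper (height (world z) of each of big_clamp_tip_a, big_clamp_tip_b above 0.055 m and contact force between the fingers and big_clamp above 0.5 N), for 0.2 s.
2. the clamp is home on the post, both legs through the plate, while the gripper still holds it (z of big_clamp_saddle in the frame of post_seat below 0.004 m and x of big_clamp_saddle in the frame of post_seat between -0.01 and 0.01 m and y of big_clamp_saddle in the frame of post_seat between -0.008 and 0.008 m and z of each of big_clamp_tip_a, big_clamp_tip_b in the frame of post_seat below -0.037 m and angle between the z axis of big_clamp_grip and the z axis of post_seat, either way round below 0.2 rad and contact force between the fingers and big_clamp above 0.5 N), for 0.2 s.
At the end, for the whole second after the job is handed in: Larger clamp released and still on the post: saddle within 4 mm of the post, 10 mm along and 8 mm across it from the point between the holes, both leg ends 4 mm out below the plate, square to it within 0.2 rad; small clamp, jar, rack and bottle within 30 mm of their starts (z of big_clamp_saddle in the frame of post_seat below 0.004 m and x of big_clamp_saddle in the frame of post_seat between -0.01 and 0.01 m and y of big_clamp_saddle in the frame of post_seat between -0.008 and 0.008 m and z of each of big_clamp_tip_a, big_clamp_tip_b in the frame of post_seat below -0.037 m and angle between the z axis of big_clamp_grip and the z axis of post_seat, either way round below 0.2 rad and linear speed of big_clamp below 0.01 m/s and contact force between the fingers and big_clamp below 0.05 N and distance of each of jar, rack, bottle, small_clamp_grip from where it was at the start of the episode below 0.03 m); the robot touches nothing.
It fails at once if the smaller clamp is knocked or moved by more than 30 mm (distance of small_clamp_grip from where it was at the start of the episode above 0.03 m).
It fails at once if the specimen jar is knocked or moved by more than 30 mm (distance of jar from where it was at the start of the episode above 0.03 m).
It fails at once if the tube rack is knocked or moved by more than 30 mm (distance of rack from where it was at the start of the episode above 0.03 m).
It fails at once if the bottle is knocked or moved by more than 30 mm (distance of bottle from where it was at the start of the episode above 0.03 m).
It also fails if it takes over 43 s, if anything falls off the work surface, if the arm or the gripper's body presses on something with over 40 N, if the wrist force passes 120 N, or if a joint passes its speed limit or range.

## Working session

There is one attempt and no reset: what is moved stays moved. The work goes in short steps, Python scripts to look and compute and a shell command to move; the robot and the scene stay as the last step left them, time stands still between calls to the robot, and variables do not carry over. Pictures are saved under pics/ and viewed, at most 10 in all, crops included, and the job is handed in when it is done.

```bash
ls; mkdir -p pics
python3 - <<'E'
from cell import *
import cv2
s=get_state();print({k:s[k] for k in('time','position','eef_rot','width','wrist_force')})
for n in('scene','top'):cv2.imwrite(f'pics/{n}0.png',grab_frame(n))
E
python3 -m inch --help | head -40
```

```text
pics
{'time': 0.0, 'position': array([0.15591931, 0.50104855, 0.24471191]), 'eef_rot': array([-1.79925156e+02, -1.76987556e-02,  1.62712511e+02]), 'width': 0.085354963237217, 'wrist_force': array([ 0.15711324,  0.21834888, -0.76645927])}invalid input: not JSON, or not a number
```

View pics/scene0.png

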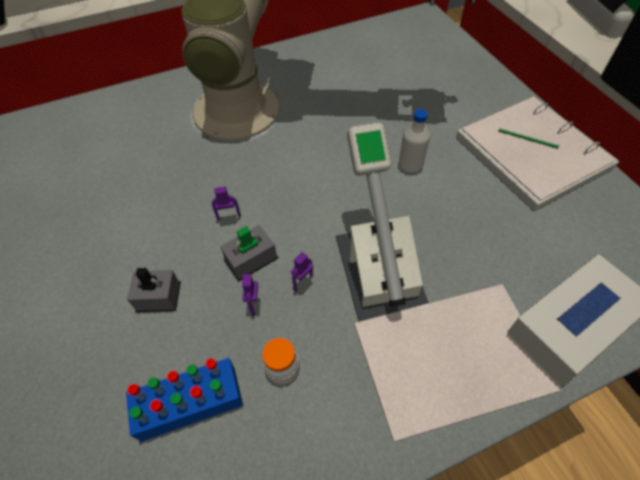

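View pics/top0.png

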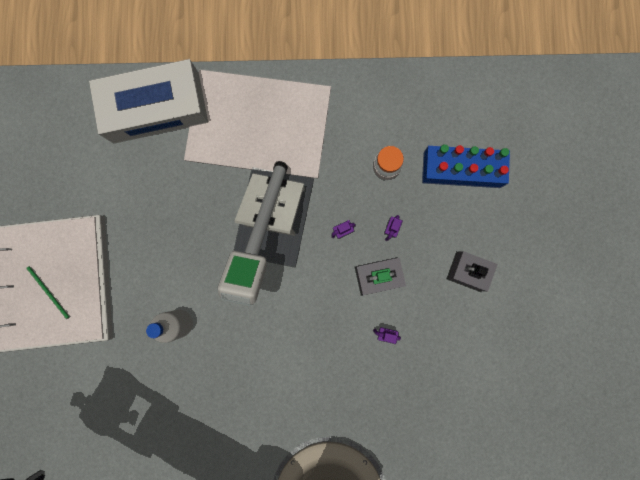

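```bash
cat > h.py <<'E'
from cell import *
import cv2,numpy as np
def cal(n):
    c=calibration(n);return np.array(c['camera_matrix'],float),cv2.Rodrigues(np.array(c['rvec'],float))[0],np.array(c['tvec'],float).ravel(),c
def ray(n,u,v,c=None):
    K,R,t,_=c or cal(n);return -R.T@t,R.T@np.linalg.inv(K)@np.array([u,v,1.])
def atz(n,u,v,z,c=None):
    o,d=ray(n,u,v,c);return o+d*(z-o[2])/d[2]
def tri(a,b): # (name,u,v) two views
    P=[];
    for n,u,v in(a,b):
        K,R,t,_=cal(n);P.append(K@np.c_[R,t])
    X=cv2.triangulatePoints(P[0],P[1],np.array(a[1:],float),np.array(b[1:],float)).ravel();return X[:3]/X[3]
def proj(n,p,c=None):
    K,R,t,_=c or cal(n);q=K@(R@np.array(p)+t);return q[:2]/q[2]
E
python3 - <<'E'
from h import *
np.set_printoptions(precision=4,suppress=True)
for n in('scene','top'):print(n,ray(n,320,240)[0],proj(n,[0,0,0]),proj(n,[.156,.5,.245]),proj(n,[.5,0,0]))
t=cv2.imread('pics/top0.png');s=cv2.imread('pics/scene0.png')
a=cv2.resize(t[160:305,220:420],(800,580),interpolation=3);cv2.imwrite('pics/c1.png',a)
b=cv2.resize(s[180:310,210:430],(800,472),interpolation=3);cv2.imwrite('pics/c2.png',b)
for nm,im in(('top',t),('scene',s)):
    h=cv2.cvtColor(im,cv2.COLOR_BGR2HSV);m=cv2.inRange(h,(45,120,60),(75,255,255));_,_,st,ce=cv2.connectedComponentsWithStats(m)
    print(nm,[(list(x[:5]),y.round(1)) for x,y in zip(st,ce)][1:])
E
```

```text
scene [ 0.9736 -0.1601  0.7813] [236.5009 109.7231] [450.7719   1.4292] [309.872  255.4801]
top [ 0.4478 -0.0106  1.0068] [328.6562 496.6131] [ 14.8403 465.8374] [326.2505 256.1266]
top [([np.int32(441), np.int32(145), np.int32(7), np.int32(8), np.int32(46)], array([444. , 148.2])), ([np.int32(471), np.int32(147), np.int32(8), np.int32(7), np.int32(46)], array([474.2, 150. ])), ([np.int32(501), np.int32(149), np.int32(8), np.int32(7), np.int32(47)], array([504.4, 151.8])), ([np.int32(455), np.int32(163), np.int32(8), np.int32(8), np.int32(48)], array([458.4, 166.6])), ([np.int32(485), np.int32(165), np.int32(8), np.int32(8), np.int32(49)], array([488.6, 168.5])), ([np.int32(226), np.int32(256), np.int32(33), np.int32(31), np.int32(678)], array([241.8, 271.1])), ([np.int32(28), np.int32(267), np.int32(40), np.int32(51), np.int32(165)], array([ 47.7, 292.1])), ([np.int32(372), np.int32(269), np.int32(20), np.int32(15), np.int32(186)], array([382. , 275.5]))]
scene [([np.int32(357), np.int32(131), np.int32(28), np.int32(32), np.int32(689)], array([370.3, 146.5])), ([np.int32(500), np.in
[... 259 characters left out ...]
5.5])), ([np.int32(524), np.int32(137), np.int32(33), np.int32(10), np.int32(36)], array([540.3, 141.5])), ([np.int32(237), np.int32(227), np.int32(21), np.int32(26), np.int32(241)], array([245.9, 239.5])), ([np.int32(187), np.int32(365), np.int32(10), np.int32(10), np.int32(81)], array([191.8, 369.5])), ([np.int32(148), np.int32(378), np.int32(11), np.int32(10), np.int32(83)], array([152.9, 382.4])), ([np.int32(211), np.int32(381), np.int32(9), np.int32(10), np.int32(73)], array([215.2, 385.3])), ([np.int32(172), np.int32(394), np.int32(10), np.int32(10), np.int32(79)], array([176.2, 398.6])), ([np.int32(131), np.int32(408), np.int32(10), np.int32(10), np.int32(83)], array([135.6, 412.5]))]
```

View pics/c1.png

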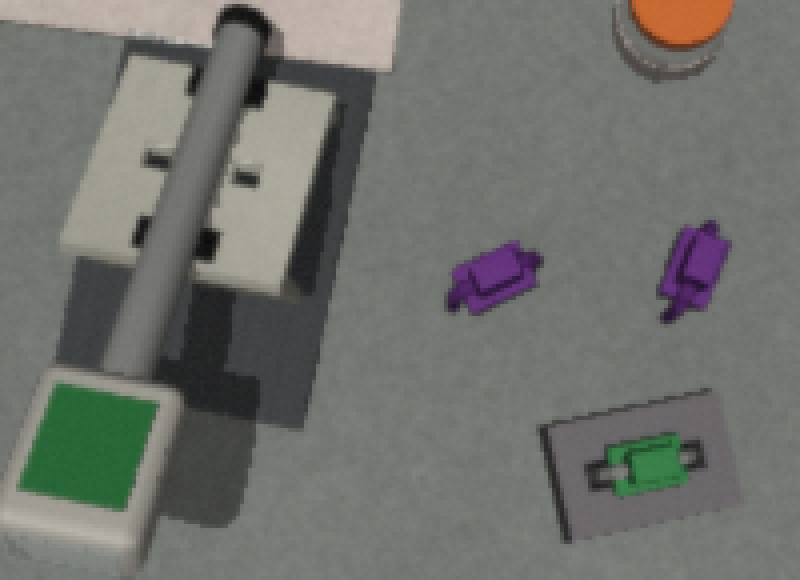

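View pics/c2.png

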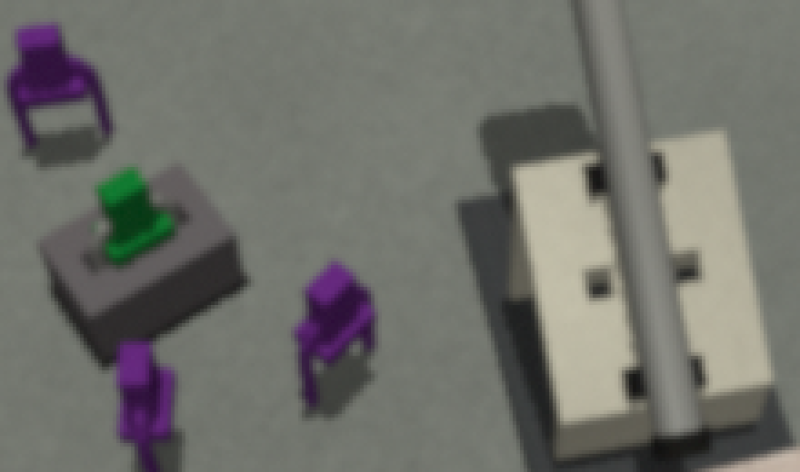

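Run:
```python
from h import *
np.set_printoptions(precision=4,suppress=True)
T=lambda a,b:print(tri(('top',)+a,('scene',)+b))
print('head');T((241.8,271.1),(370.3,146.5))
print('fin');T((382,275.5),(245.9,239.5))
print('hole+y,-y');T((259.2,199.5),(398.1,253.2));T((281.5,204.2),(374.5,258.7))
print('platecorners'); # crop1 /crop2 
c1=[(130,55),(340,95),(290,295),(65,240)];c2=[(770,385),(558,425),(515,165),(722,132)]
for a,b in zip(c1,c2):T((220+a[0]/4,160+a[1]/4),(210+b[0]/3.636,180+b[1]/3.636))
# block corners top face z .05
c=[(541,426),(710,390),(743,503),(568,541)]
P=np.array([atz('top',220+a/4,160+b/4,.05 if i<3 else .05) for i,(a,b) in enumerate(c)]);print(P,P.mean(0))
print('fin top ctr z.099',atz('top',382,275.5,.09))
print('jar',atz('top',390,159,.075),'bottle',atz('top',155,330,.15),'small',atz('top',478,270,.09))
```

```text
head
[0.4645 0.142  0.2156]
fin
[ 0.4563 -0.1123  0.068 ]
hole+y,-y
[0.6119 0.1336 0.0809]
[0.6026 0.0892 0.0774]
platecorners
[0.6738 0.1536 0.0443]
[0.6507 0.0435 0.0472]
[0.5395 0.0676 0.114 ]
[0.5666 0.1743 0.1159]
[[ 0.4754 -0.06    0.05  ]
 [ 0.4931 -0.1472  0.05  ]
 [ 0.4351 -0.1627  0.05  ]
 [ 0.4165 -0.0729  0.05  ]] [ 0.455  -0.1107  0.05  ]
fin top ctr z.099 [ 0.4561 -0.1103  0.09  ]
jar [ 0.6936 -0.1332  0.075 ] bottle [0.3595 0.3147 0.15  ] small [ 0.4651 -0.2983  0.09  ]
```

I can see four clamps of this shape in the top picture. Three are purple, at (343,229), (393,226) and (387,335), and are decoys. The green one at (382,276) stands in the grey block, and the crops confirm it is the one meant. The post's seat is near (0.607, 0.111), and the plate normal leans mainly towards +x at a yaw of about -12°.

The moves cannot tilt the tool. My plan is to pinch the clamp leg to leg (along its y), so it can pivot in the pads, and tilt it to 32° against its own block holes.

```bash
python3 -m inch '[[[-0.78,-0.825,-0.1,0,0],[-0.78,-0.825,-0.1,0,0],[-0.78,-0.825,-0.1,0,0],[-0.78,-0.825,-0.1,0,0],[-0.78,-0.825,-0.1,0,0],[-0.78,-0.825,-0.1,0,0],[-0.78,-0.825,-0.1,0,0],[-0.78,-0.825,-0.1,0,0]]]'
python3 -m inch '[[[-0.78,-0.825,0,0,0],[-0.78,-0.825,0,0,0],[-0.78,-0.825,0,0,0],[-0.78,-0.825,0,0,0],[-0.78,-0.825,0,0,0],[-0.78,-0.825,0,0,0],[-0.78,-0.825,0,0,0],[-0.78,-0.825,0,0,0]]]'
python3 -m inch '[[[-0.78,-0.825,0,-0.33,0],[-0.78,-0.825,0,-0.33,0],[-0.78,-0.825,0,-0.33,0],[-0.78,-0.825,0,-0.33,0],[-0.78,-0.825,0,-0.33,0],[-0.78,-0.825,0,-0.33,0],[-0.78,-0.825,0,-0.33,0],[-0.78,-0.825,0,-0.33,0],[-0.78,-0.825,0,-0.33,0]]]'
python3 - <<'E'
from h import *
import pickle
s=get_state();c=cal('wrist');w=grab_frame('wrist');print(s['time'],s['position'],s['eef_rot'],s['qpos'])
pickle.dump(c,open('w1.pkl','wb'));cv2.imwrite('pics/w1.png',w);print(proj('wrist',[.4555,-.111,.05],c),proj('wrist',[.4555,-.111,.099],c),ray('wrist',1,1,c)[0])
E
```

```text
time: 0.77
position: [0.2563, 0.2969, 0.2654]
eef_rot: [180.0, 0.0, 162.6]
wrist_force: [0.8, 0.0, -0.4]
width: 0.0853
grip_force: 0.0
time: 1.43
position: [0.356, 0.0937, 0.2649]
eef_rot: [180.0, -0.1, 162.7]
wrist_force: [0.4, 0.1, -0.9]
width: 0.0857
grip_force: 0.0
time: 2.18
position: [0.4558, -0.1086, 0.265]
eef_rot: [179.9, -0.0, -167.5]
wrist_force: [-0.1, 0.1, 0.2]
width: 0.0853
grip_force: 0.0
2.1833 [ 0.45581712 -0.10858485  0.26500606] [ 1.79943511e+02 -3.05838669e-02 -1.67483222e+02] [-2.77827319e+01  9.91477338e+00  9.30732139e+01  2.39072774e-02
  7.70718753e+01 -1.30304855e+02]
[317.14061143 209.35066706] [316.78721288 221.41391724] [ 0.38373896 -0.12459783  0.3945901 ]
```

View pics/w1.png

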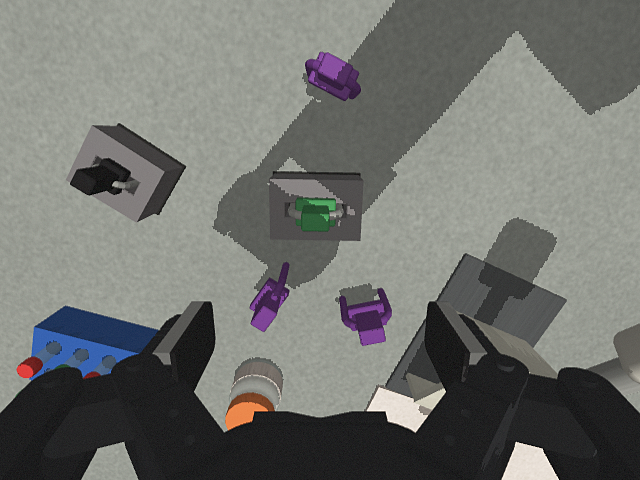

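```bash
python3 -m inch '[[[0.004,-0.012,0.5,0,0],[0.004,-0.012,0.6,0,0],[0.004,-0.012,0.7,0,0],[0.004,-0.012,0.8,0,0],[0.004,-0.012,0.9,0,0],[0.004,-0.012,0.95,0,0],[0.004,-0.012,1,0,0],[0.004,-0.012,1,0,0],[0.004,-0.012,1,0,0],[0.004,-0.012,1,0,0]]]'
python3 -m inch '[[[0,0,0,0,120],[0,0,0,0,120],[0,0,0,0,120],[0,0,0,0,255],[0,0,0,0,255],[0,0,0,0,255],[0,0,0,0,255],[0,0,0,0,255],[0,0,0,0,255],[0,0,0,0,255]]]'
python3 - <<'E'
from h import *
import pickle
s=get_state();c=cal('wrist');w=grab_frame('wrist');print(s['time'],s['position'],s['eef_rot'],s['width'],s['grip_force'])
S=grab_frame('scene');cv2.imwrite('pics/s2.png',S)
a=cv2.resize(w,(533,400));b=cv2.resize(S[150:310,170:330],(400,400),interpolation=3)
cv2.imwrite('pics/w2.png',cv2.resize(np.hstack([a,b]),(800,343)))
E
```

```text
time: 3.07
position: [0.4562, -0.1131, 0.0665]
eef_rot: [-179.9, 0.1, -167.6]
wrist_force: [-0.2, 0.3, 0.4]
width: 0.0854
grip_force: 0.0
time: 3.9
position: [0.4558, -0.1131, 0.0665]
eef_rot: [-180.0, 0.0, -167.6]
wrist_force: [-4.6, 2.1, 13.6]
width: 0.0488
grip_force: 58.6
3.9 [ 0.45579934 -0.11305288  0.06653348] [-1.79966590e+02  4.81527887e-02 -1.67590730e+02] 0.04882480916115452 58.63599233329296
```

View pics/w2.png

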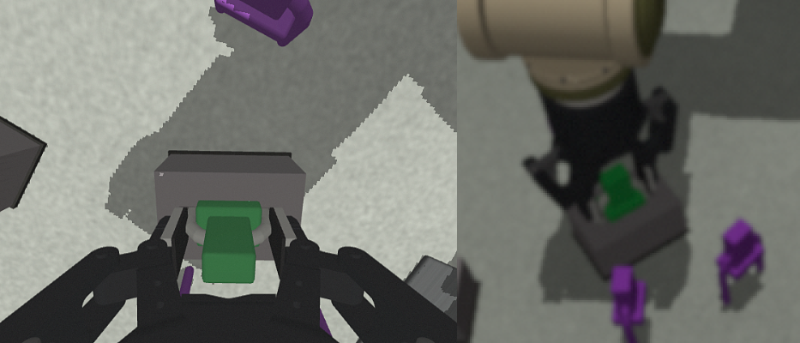

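```bash
python3 -m inch '[[[0,0.005,0.01,0,60],[0,0.005,0.025,0,60],[0,0.005,0.025,0,60],[0,0.005,0.025,0,60],[0,0.005,0.025,0,110],[0,0.005,0.025,0,110],[0,0.005,0.025,0,255],[0,0.005,0.025,0,255],[0,0.005,0.025,0,255],[0,0.005,0.025,0,255],[0,0.005,0.025,0,255],[0,0.005,0.025,0,255]]]'
```

```text
time: 5.0
position: [0.4557, -0.1122, 0.061]
eef_rot: [-180.0, 0.0, -167.6]
wrist_force: [-1.7, 0.5, 8.0]
width: 0.0502
grip_force: 64.3
```

```bash
cat >> h.py <<'E'
def green(n,near):
    im=grab_frame(n);h=cv2.cvtColor(im,cv2.COLOR_BGR2HSV);m=cv2.inRange(h,(45,110,40),(75,255,255));_,_,st,ce=cv2.connectedComponentsWithStats(m)
    k=[i for i in range(1,len(st)) if st[i][4]>40 and np.hypot(*(ce[i]-near))<60]
    return im,[(st[i][:5].tolist(),ce[i].round(1).tolist()) for i in k]
E
python3 -m inch '[[[0,0,-0.02,0,255],[0,0,-0.05,0,255],[0,0,-0.09,0,255],[0,0,-0.13,0,255],[0,0,-0.16,0,255],[0,0,-0.175,0,255],[0,0,-0.175,0,255],[0,0,-0.175,0,255]]]'
python3 - <<'E'
from h import *
im,g=green('scene',proj('scene',[.4557,-.1122,.11]));print(g)
cv2.imwrite('pics/s3.png',im)
c=cal('wrist');w=grab_frame('wrist');cv2.imwrite('pics/w3.png',w)
h=cv2.cvtColor(w,cv2.COLOR_BGR2HSV);m=cv2.inRange(h,(45,110,40),(75,255,255));print(cv2.boundingRect(m))
p=cv2.imread('pics/w2.png')
print('pred z shift',proj('scene',[.4557,-.1122,.081]),proj('scene',[.4557,-.1122,.116]))
E
```

```text
time: 5.67
position: [0.4553, -0.112, 0.0953]
eef_rot: [-180.0, 0.0, -167.6]
wrist_force: [0.6, 0.9, -1.4]
width: 0.0503
grip_force: 62.3
[([234, 215, 21, 28, 364], [242.9, 228.5])]
(273, 287, 95, 123)
pred z shift [244.56600404 235.36842221] [241.43514823 224.44204106]
```

```bash
python3 -m inch '[[[-0.015,0,0,0,255],[-0.03,0,0,0,255],[-0.04,0,0,0,255],[-0.05,0,0,0,255],[-0.06,0,0,0,255],[-0.07,0,0,0,255],[-0.08,0,0,0,255],[-0.08,0,0,0,255]]]'
python3 -m inch '[[[-0.01,0,0,0,255],[-0.02,0,0,0,255],[-0.03,0,0,0,255],[-0.04,0,0,0,255],[-0.05,0,0,0,255],[-0.06,0,0,0,255],[-0.07,0,0,0,255],[-0.07,0,0,0,255]]]'
python3 - <<'E'
from h import *
im,g=green('scene',proj('scene',[.485,-.106,.11]));print(g)
c=cal('wrist');w=grab_frame('wrist');cv2.imwrite('pics/w4r.png',w)
a=cv2.resize(w,(533,400));b=cv2.resize(im[150:310,170:330],(400,400),interpolation=3)
cv2.imwrite('pics/w4.png',cv2.resize(np.hstack([a,b]),(800,343)))
E
```

```text
time: 6.43
position: [0.471, -0.1082, 0.0951]
eef_rot: [180.0, -0.0, -167.6]
wrist_force: [-3.5, 0.6, 0.9]
width: 0.0502
grip_force: 62.5
time: 7.1
position: [0.4851, -0.1055, 0.0955]
eef_rot: [-180.0, 0.0, -167.6]
wrist_force: [-3.5, 0.9, 1.3]
width: 0.0499
grip_force: 63.1
[([240, 234, 24, 20, 246], [252.9, 243.1])]
```

View pics/w4.png

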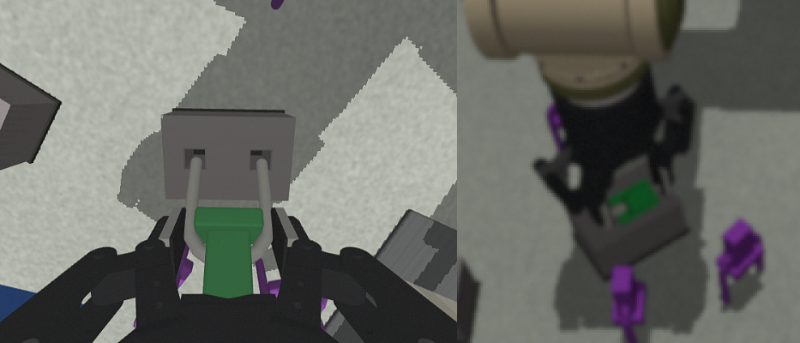

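```bash
python3 -m inch '[[[-0.01,0,-0.016,0,255],[-0.03,0,-0.05,0,255],[-0.05,0,-0.08,0,255],[-0.05,0,-0.2,0,255],[-0.05,0,-0.35,0,255],[-0.05,0,-0.5,0,255],[-0.05,0,-0.5,0,255],[-0.05,0,-0.5,0,255],[-0.05,0,-0.5,0,255]]]'
python3 - <<'E'
from h import *
import pickle
s=get_state();c=cal('wrist');w=grab_frame('wrist');cv2.imwrite('pics/w5r.png',w);pickle.dump((s,c),open('w5.pkl','wb'))
cv2.imwrite('pics/w5.png',cv2.resize(w[170:420,220:420],(480,600),interpolation=3))
print(s['time'],s['position'],proj('wrist',s['position'],c))
E
```

```text
time: 7.95
position: [0.4945, -0.1032, 0.195]
eef_rot: [180.0, 0.0, -167.6]
wrist_force: [0.0, 0.7, -1.7]
width: 0.0501
grip_force: 62.7
7.95 [ 0.49446405 -0.10320546  0.19495057] [319.58736082 322.01118286]
```

View pics/w5.png

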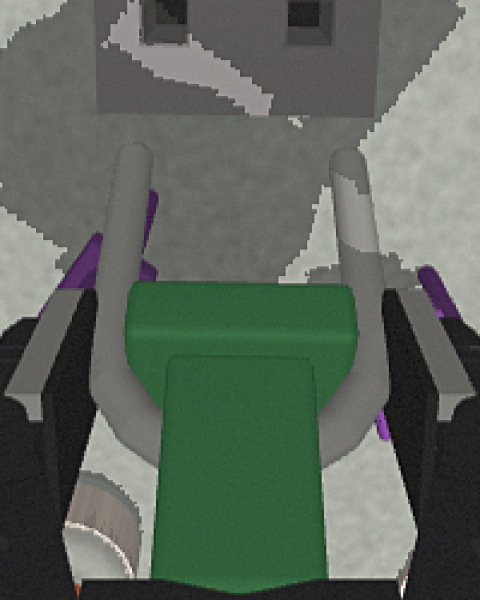

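Run:
```python
from h import *
import pickle
from scipy.spatial.transform import Rotation as Ro
np.set_printoptions(precision=4,suppress=True)
s,c=pickle.load(open('w5.pkl','rb'));K,R,t,_=c
px=np.array([(136,158),(349,163),(130,284),(355,285),(168,357),(313,357)],float)/2.4+[220,170]
for sg in(1,-1):
    ob=np.array([(0,sg*.023,-.043),(0,-sg*.023,-.043),(-.013,sg*.019,0),(-.013,-sg*.019,0),(-.008,sg*.012,.012),(-.008,-sg*.012,.012)])
    ok,rv,tv=cv2.solvePnP(ob,px,K,None,flags=cv2.SOLVEPNP_SQPNP)
    ok,rv,tv=cv2.solvePnP(ob,px,K,None,rv,tv,True)
    Rc=cv2.Rodrigues(rv)[0];Rw=R.T@Rc;pw=R.T@(tv.ravel()-t)
    e=cv2.projectPoints(ob,rv,tv,K,None)[0][:,0]-px
    z=Rw[:,2];print(sg,'rms',np.sqrt((e**2).mean()),'saddle',pw,'z',z,'tilt',np.degrees(np.arccos(z[2])),'leanyaw',np.degrees(np.arctan2(z[1],z[0])),'y',Rw[:,1])
    T=Ro.from_euler('xyz',s['eef_rot'],degrees=True).as_matrix()
    print('saddle in tool',T.T@(pw-s['position']),'z in tool',T.T@z)
    np.save('rel%d.npy'%sg,np.r_[T.T@(pw-s['position']),T.T@z])
```

```text
1 rms 6.952530990310871 saddle [ 0.4796 -0.1059  0.184 ] z [0.1734 0.0315 0.9844] tilt 10.149011958822236 leanyaw 10.305412378284794 y [ 0.2057 -0.9786 -0.0049]
saddle in tool [0.0151 0.0005 0.0109] z in tool [-0.1763 -0.0063 -0.9843]
-1 rms 0.6508292718037362 saddle [ 0.4935 -0.103   0.1829] z [0.46   0.0925 0.8831] tilt 27.982702522885074 leanyaw 11.366509845887677 y [-0.2026  0.9793  0.003 ]
saddle in tool [0.0009 0.0004 0.0121] z in tool [-0.4693 -0.0084 -0.883 ]
```

```bash
python3 -m inch '[[[-0.1,0.08,-0.2,0.05,255],[-0.3,0.2,-0.375,0.1,255],[-0.95,0.84,-0.375,0.267,255],[-0.95,0.84,-0.375,0.267,255],[-0.95,0.84,-0.375,0.267,255],[-0.95,0.84,-0.375,0.267,255],[-0.95,0.84,-0.375,0.267,255],[-0.95,0.84,-0.375,0.267,255],[-0.95,0.84,-0.375,0.267,255],[-0.95,0.84,-0.375,0.267,255],[-0.95,0.84,-0.375,0.267,255]]]'
python3 - <<'E'
from h import *
import pickle
from scipy.optimize import least_squares
s=get_state();c=cal('wrist');w=grab_frame('wrist');cv2.imwrite('pics/w6r.png',w);pickle.dump((s,c),open('w6.pkl','wb'))
print(s['time'],s['position'],s['eef_rot'],s['width'])
def frame(a):
    a=np.radians(a);th=np.radians(32);z=np.array([np.sin(th)*np.cos(a),np.sin(th)*np.sin(a),np.cos(th)])
    x=np.array([-np.cos(th)*np.cos(a),-np.cos(th)*np.sin(a),np.sin(th)]);return np.c_[x,np.cross(z,x),z]
# corners local: lower/upper; y sign: y=z cross x
print('y axis',frame(-12)[:,1])
C1=[(130,55),(340,95),(290,295),(65,240)];C2=[(770,385),(558,425),(515,165),(722,132)]
top=[(220+a/4,160+b/4) for a,b in C1];sc=[(210+a/3.636,180+b/3.636) for a,b in C2]
L=np.array([(-.065,-.055,0),(-.065,.055,0),(.065,.055,0),(.065,-.055,0)])
H=np.array([(0,-.023,-.002),(0,.023,-.002)])
ct,cs=cal('top'),cal('scene')
def res(p):
    F=frame(p[2]);o=np.array([p[0],p[1],.106])-.025*F[:,2];r=[]
    for l,a,b in zip(L,top,sc): 
        q=o+F@(l+[p[3],0,0]);r+=[proj('',q,ct)-a,proj('',q,cs)-b]
    for l,a,b in zip(H,[(259.2,199.5),(281.5,204.2)],[(398.1,253.2),(374.5,258.7)]):
        q=o+F@l;r+=[proj('',q,ct)-a,proj('',q,cs)-b]
    return np.ravel(r)
f=least_squares(res,[.62,.11,-12,0]);print(f.x,np.sqrt((f.fun**2).mean()));print(f.fun.reshape(-1,2).round(1).tolist())
np.save('seat.npy',f.x)
cv2.imwrite('pics/w6.png',cv2.resize(w[60:420,80:560],(800,600),interpolation=3))
E
```

```text
time: 8.92
position: [0.6435, 0.1005, 0.2698]
eef_rot: [-180.0, -0.1, 168.3]
wrist_force: [0.2, -0.3, -0.6]
width: 0.0506
grip_force: 63.0
8.9167 [0.64349426 0.10054121 0.26977881] [-1.79979289e+02 -6.12442561e-02  1.68311944e+02] 0.05061009982190448
y axis [-0.20791169 -0.9781476   0.        ]
[ 6.21061044e-01  1.06637587e-01 -1.22962346e+01 -7.70530257e-04] 0.9938320742281691
[[0.9, -0.8], [-0.1, -0.9], [-0.6, -0.5], [-0.2, -0.6], [-2.0, -2.8], [-1.4, 0.3], [-1.1, -0.4], [-0.2, -0.9], [0.7, -0.1], [-0.3, -0.4], [0.6, -0.3], [-1.0, -1.4]]
```

View pics/w6.png

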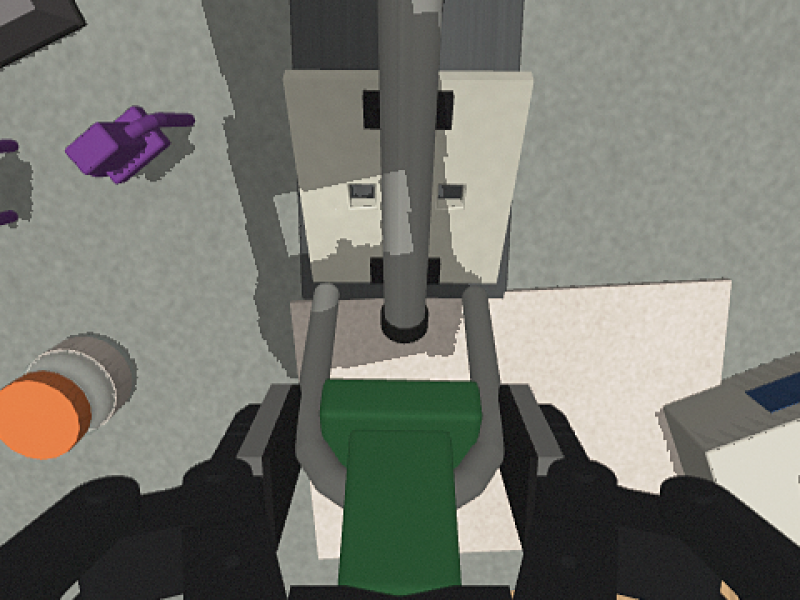

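```bash
cat > fit.py <<'E'
from h import *
import pickle
from scipy.optimize import least_squares
from scipy.spatial.transform import Rotation as Ro
np.set_printoptions(precision=4,suppress=True)
def frame(a):
    a=np.radians(a);th=np.radians(32);z=np.array([np.sin(th)*np.cos(a),np.sin(th)*np.sin(a),np.cos(th)])
    x=np.array([-np.cos(th)*np.cos(a),-np.cos(th)*np.sin(a),np.sin(th)]);return np.c_[x,np.cross(z,x),z]
s,c=pickle.load(open('w6.pkl','rb'));K,R,t,_=c
px=lambda L:np.array(L,float)*.6+[80,60]
P=px([(362,195),(452,195),(287,71),(532,73),(497,284),(315,284)])
L=np.array([(0,.023,0),(0,-.023,0),(.065,.055,0),(.065,-.055,0),(-.065,-.055,0),(-.065,.055,0)])
def res(p):
    F=frame(p[2]);o=np.array([p[0],p[1],.106])-.025*F[:,2]
    return np.ravel([proj('',o+F@l,c)-q for l,q in zip(L,P)])
f=least_squares(res,[.62,.106,-12],loss='soft_l1');print('seat',f.x);print(res(f.x).reshape(-1,2).round(1).tolist())
ob=np.array([(0,-.023,-.043),(0,.023,-.043),(-.013,-.019,0),(-.013,.019,0),(-.008,-.012,.012),(-.008,.012,.012)])
q=px([(326,297),(474,298),(324,381),(479,381),(350,432),(452,432)])
ok,rv,tv=cv2.solvePnP(ob,q,K,None,flags=cv2.SOLVEPNP_SQPNP);ok,rv,tv=cv2.solvePnP(ob,q,K,None,rv,tv,True)
print('rms',np.sqrt(((cv2.projectPoints(ob,rv,tv,K,None)[0][:,0]-q)**2).mean()))
Rw=R.T@cv2.Rodrigues(rv)[0];pw=R.T@(tv.ravel()-t);z=Rw[:,2]
T=Ro.from_euler('xyz',s['eef_rot'],degrees=True).as_matrix()
print('saddle',pw,'tilt',np.degrees(np.arccos(z[2])),'lean yaw',np.degrees(np.arctan2(z[1],z[0])),'in tool',T.T@(pw-s['position']))
F=frame(f.x[2]);seat=np.array([f.x[0],f.x[1],.106])
print('F',F,'saddle in seat',F.T@(pw-seat))
for h in(.06,.0):print(h,'TCP world shift',seat+F[:,2]*h-pw,'tool units',T.T@(seat+F[:,2]*h-pw)/.2)
print('z axis step tool units per mm',T.T@F[:,2]/200)
E
python3 fit.py
```

```text
seat [  0.6219   0.109  -11.8548]
[[0.6, -0.5], [-0.4, -0.3], [-2.0, 3.5], [1.4, 2.7], [0.2, -2.4], [-0.3, -2.7]]
rms 0.4262586583637621
saddle [0.6428 0.1009 0.2581] tilt 26.97583085973094 lean yaw -11.32231993743397 in tool [0.0008 0.0002 0.0117]
F [[-0.83   -0.2054  0.5186]
 [ 0.1742 -0.9787 -0.1089]
 [ 0.5299  0.      0.848 ]] saddle in seat [0.0619 0.0036 0.1407]
0.06 TCP world shift [ 0.0102  0.0015 -0.1012] tool units [-0.0491  0.0181  0.5061]
0.0 TCP world shift [-0.0209  0.0081 -0.1521] tool units [0.1096 0.0186 0.7607]
z axis step tool units per mm [-0.0026 -0.     -0.0042]
```

```bash
python3 -m inch '[[[-0.041,0.018,0.1,0,255],[-0.041,0.018,0.25,0,255],[-0.041,0.018,0.4,0,255],[-0.041,0.018,0.5,0,255],[-0.041,0.018,0.5,0,255],[-0.02,0.018,0.534,0,255],[0,0.018,0.566,0,255],[0.02,0.018,0.597,0,255],[0.039,0.018,0.628,0,255],[0.039,0.018,0.628,0,255],[0.039,0.018,0.628,0,255],[0.039,0.018,0.628,0,255]]]'
python3 - <<'E'
from h import *
import pickle
s=get_state();c=cal('wrist');w=grab_frame('wrist');cv2.imwrite('pics/w7r.png',w);pickle.dump((s,c),open('w7.pkl','wb'))
print(s['time'],s['position'],s['eef_rot'],s['width'],s['wrist_force'])
cv2.imwrite('pics/w7.png',cv2.resize(w[150:420,200:440],(533,600),interpolation=3))
E
```

```text
time: 9.97
position: [0.6372, 0.1066, 0.1453]
eef_rot: [180.0, 0.1, 168.4]
wrist_force: [0.3, -0.1, -1.1]
width: 0.0503
grip_force: 63.0
9.9667 [0.63719838 0.10659605 0.14529953] [1.79990019e+02 6.18334302e-02 1.68380527e+02] 0.05026968979076908 [ 0.30311462 -0.10836331 -1.14349079]
```

View pics/w7.png

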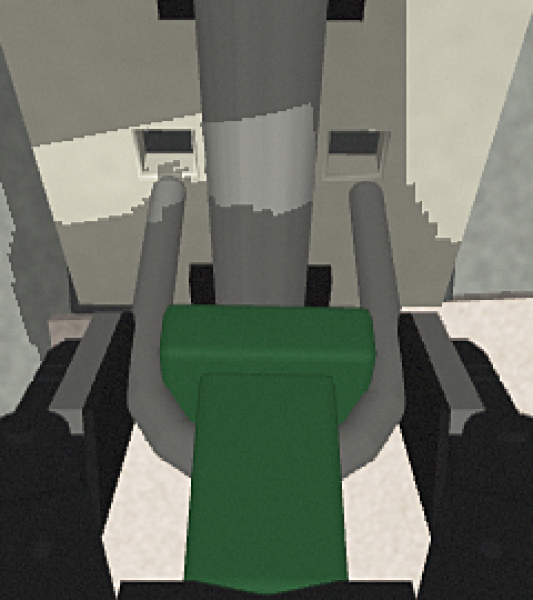

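```bash
sed -e "s/w6.pkl/w7.pkl/; s/\*\.6+\[80,60\]/\/2.2208+[200,150]/" -e "s/^P=px.*/P=px([(169,154),(356,154)])/; s/^L=.*/L=np.array([(0,.023,0),(0,-.023,0)])/" -e "s/^q=px.*/q=px([(168,189),(369,193),(164,307),(373,308),(202,376),(335,376)])/" -e "s/p\[2\]/-11.85/; s/f.x\[2\]/-11.85/; s/,-12\],/],/" -e "s/(.06,.0)/(.02,.0)/" fit.py > fit7.py; python3 fit7.py
```

```text
seat [0.6227 0.1086]
[[-0.3, -0.1], [0.3, 0.2]]
rms 0.6302947595533346
saddle [0.6359 0.1072 0.1341] tilt 28.472638636852082 lean yaw -12.214612200162046 in tool [0.0014 0.0003 0.0112]
F [[-0.83   -0.2054  0.5186]
 [ 0.1741 -0.9787 -0.1088]
 [ 0.5299  0.      0.848 ]] saddle in seat [ 0.0036 -0.0013  0.0309]
0.02 TCP world shift [-0.0029 -0.0007 -0.0111] tool units [ 0.0135 -0.0064  0.0557]
0.0 TCP world shift [-0.0133  0.0015 -0.0281] tool units [ 0.0666 -0.0062  0.1405]
z axis step tool units per mm [-0.0027 -0.     -0.0042]
```

```bash
python3 -m inch '[[[0.003,-0.0064,0.015,0,255],[0.01,-0.0064,0.03,0,255],[0.02,-0.0064,0.052,0,255],[0.03,-0.006,0.069,0,255],[0.04,-0.006,0.085,0,255],[0.047,-0.006,0.095,0,255],[0.047,-0.006,0.095,0,255],[0.047,-0.006,0.095,0,255]]]'
```

```text
time: 10.68
position: [0.6274, 0.1073, 0.1257]
eef_rot: [-180.0, -0.0, 168.4]
wrist_force: [0.2, 0.2, -0.2]
width: 0.0499
grip_force: 63.0
```

No contact force and about 10 mm left to go, so I'll continue home.

```bash
python3 -m inch '[[[0.008,0,0.013,0,255],[0.014,0,0.022,0,255],[0.02,0,0.031,0,255],[0.026,0,0.0415,0,255],[0.03,0,0.048,0,255],[0.03,0,0.048,0,255],[0.03,0,0.048,0,255],[0.03,0,0.048,0,255]]]'
python3 - <<'E'
from h import *
s=get_state();c=cal('wrist');w=grab_frame('wrist');cv2.imwrite('pics/w8r.png',w);print(s['position'],s['wrist_force'],s['torque'])
E
```

```text
time: 11.35
position: [0.6234, 0.1081, 0.1184]
eef_rot: [180.0, 0.4, 168.4]
wrist_force: [3.4, -0.8, 8.7]
width: 0.0502
grip_force: 64.3
[0.62339611 0.10814672 0.1183864 ] [ 3.39728845 -0.77484307  8.73083583] [-0.25280749 -0.52827795  0.03389222]
```

```bash
python3 -m inch '[[[0.004,0,0.006,0,255],[0.006,0,0.01,0,255],[0.008,0,0.014,0,255],[0.008,0,0.014,0,255],[0.008,0,0.014,0,255],[0.008,0,0.014,0,255],[0.008,0,0.014,0,255],[0.008,0,0.014,0,255]]]'
python3 - <<'E'
from h import *
s=get_state();w=grab_frame('wrist');cv2.imwrite('pics/w9r.png',w);print(s['position'],s['wrist_force'])
for a in('w7r','w8r','w9r'):
    im=cv2.imread(f'pics/{a}.png');h=cv2.cvtColor(im,cv2.COLOR_BGR2HSV);m=cv2.inRange(h,(45,110,30),(75,255,255));print(a,cv2.boundingRect(m[150:420]))
E
```

```text
time: 12.07
position: [0.6234, 0.1082, 0.118]
eef_rot: [179.9, 0.7, 168.4]
wrist_force: [4.9, -2.4, 20.1]
width: 0.0502
grip_force: 65.5
[0.62335542 0.10818684 0.11802853] [ 4.85886335 -2.41539285 20.1236057 ]
w7r (272, 137, 97, 130)
w8r (272, 139, 97, 128)
w9r (272, 140, 97, 127)
```

```bash
cat > chk.py <<'E'
import sys;sys.argv=['x']
from h import *
w=cv2.imread('pics/w9r.png');c=cal('wrist');T=get_state()
def frame(th,a=-11.85):
    a=np.radians(a);th=np.radians(th);z=np.array([np.sin(th)*np.cos(a),np.sin(th)*np.sin(a),np.cos(th)])
    x=np.array([-np.cos(th)*np.cos(a),-np.cos(th)*np.sin(a),np.sin(th)]);return np.c_[x,np.cross(z,x),z]
F=frame(32)
for th in(26,29,32):
  for h in(0,.003,.006):
    G=frame(th);o=np.array([.6227,.1086,.106])+F[:,2]*h
    print(th,h,[proj('',o+G@np.array(p),c).round(1).tolist() for p in((-.013,0,0),(-.008,0,.012),(0,.023,-.025/np.cos(np.radians(32-th))))])
g=w[:,300:340].mean(1).round(0)
print([ (r,*g[r].astype(int).tolist()) for r in range(280,330,2)])
# where leg meets plate: column profile down the left leg
print([(r,int(w[r,278:284].mean())) for r in range(215,292,3)])
E
python3 chk.py
```

```text
26 0 [[320.4, 323.0], [320.5, 340.5], [273.1, 263.5]]
26 0.003 [[320.4, 329.0], [320.5, 347.2], [272.6, 268.5]]
26 0.006 [[320.4, 335.2], [320.5, 354.1], [272.1, 273.6]]
29 0 [[320.4, 321.7], [320.5, 340.4], [272.9, 261.8]]
29 0.003 [[320.4, 327.7], [320.5, 347.0], [272.3, 266.9]]
29 0.006 [[320.4, 333.8], [320.5, 353.9], [271.8, 272.0]]
32 0 [[320.4, 320.4], [320.5, 340.1], [272.6, 260.2]]
32 0.003 [[320.4, 326.4], [320.5, 346.8], [272.1, 265.2]]
32 0.006 [[320.4, 332.5], [320.5, 353.6], [271.5, 270.4]]
[(280, 93, 97, 97), (282, 93, 97, 97), (284, 93, 97, 97), (286, 93, 97, 97), (288, 96, 99, 100), (290, 50, 74, 46), (292, 53, 89, 44), (294, 54, 89, 45), (296, 54, 89, 45), (298, 54, 90, 45), (300, 54, 90, 45), (302, 54, 90, 44), (304, 54, 90, 44), (306, 55, 91, 45), (308, 55, 91, 46), (310, 56, 92, 46), (312, 59, 98, 50), (314, 60, 99, 50), (316, 54, 89, 44), (318, 53, 88, 44), (320, 53, 89, 45), (322, 51, 83, 42), (324, 54, 90, 45), (326, 54, 89, 45), (328, 54, 90, 45)]
[(215, 125), (218, 125), (221, 206), (224, 205), (227, 206), (230, 207), (233, 207), (236, 207), (239, 208), (242, 211), (245, 125), (248, 135), (251, 66), (254, 67), (257, 99), (260, 115), (263, 120), (266, 121), (269, 132), (272, 121), (275, 125), (278, 128), (281, 131), (284, 131), (287, 133), (290, 50)]
```

```bash
sed -i 's/(-.013,0,0),(-.008,0,.012)/(.013,0,0),(.008,0,.012)/; /^g=/,$d' chk.py; python3 chk.py
```

```text
26 0 [[320.7, 287.2], [320.7, 319.0], [273.1, 263.5]]
26 0.003 [[320.7, 293.4], [320.7, 325.9], [272.6, 268.5]]
26 0.006 [[320.8, 299.9], [320.7, 333.1], [272.1, 273.6]]
29 0 [[320.7, 288.5], [320.7, 320.8], [272.9, 261.8]]
29 0.003 [[320.7, 294.8], [320.7, 327.7], [272.3, 266.9]]
29 0.006 [[320.8, 301.3], [320.7, 334.9], [271.8, 272.0]]
32 0 [[320.7, 289.9], [320.7, 322.5], [272.6, 260.2]]
32 0.003 [[320.7, 296.2], [320.7, 329.5], [272.1, 265.2]]
32 0.006 [[320.8, 302.8], [320.7, 336.6], [271.5, 270.4]]
```

```bash
python3 -m inch '[[[-0.005,0,-0.01,0,255],[-0.007,0,-0.014,0,255],[-0.007,0,-0.014,0,180],[-0.007,0,-0.014,0,90],[-0.007,0,-0.014,0,0],[-0.007,0,-0.014,0,0],[-0.007,0,-0.014,0,0],[-0.007,0,-0.014,0,0],[-0.007,0,-0.014,0,0],[-0.007,0,-0.014,0,0]]]'
python3 -m inch '[[[0,0,-0.05,0,0],[0,0,-0.12,0,0],[0,0,-0.25,0,0],[0,0,-0.4,0,0],[0,0,-0.55,0,0],[0,0,-0.7,0,0],[0,0,-0.7,0,0],[0,0,-0.7,0,0],[0,0,-0.7,0,0]]]'
python3 - <<'E'
from h import *
s=get_state();c=cal('wrist');w=grab_frame('wrist');cv2.imwrite('pics/w10r.png',w);print(s['time'],s['position'],s['wrist_force'],s['width'])
from chk import frame
h=cv2.cvtColor(w,cv2.COLOR_BGR2HSV);m=cv2.inRange(h,(45,110,30),(75,255,255));n,_,st,ce=cv2.connectedComponentsWithStats(m)
print([x.tolist() for x in st[1:] if x[4]>100])
o=np.array([.6227,.1086,.106])
for th in(26,32,38):
  for dx in(-.004,0):
    G=frame(th);q=o+frame(32)[:,0]*dx
    print(th,dx,'underside edge',proj('',q+G@[.013,0,0],c).round(1),'fin base',proj('',q+G@[.008,0,.012],c).round(1),'fin tops',proj('',q+G@[.008,0,.049],c).round(1),proj('',q+G@[-.008,0,.049],c).round(1))
g=w[:,310:330].mean(1)[:,1].astype(int);print([(r,g[r]) for r in range(170,300,2)])
E
```

```text
time: 12.95
position: [0.6213, 0.1086, 0.116]
eef_rot: [-180.0, -0.0, 168.4]
wrist_force: [-0.6, 0.5, 0.8]
width: 0.0858
grip_force: 0.0
time: 13.7
position: [0.6211, 0.1086, 0.2556]
eef_rot: [-180.0, -0.1, 168.4]
wrist_force: [-0.3, 0.2, -0.6]
width: 0.0853
grip_force: 0.0
13.7 [0.62106133 0.10855525 0.25559497] [-0.33938854  0.21380332 -0.59805177] 0.08531609301355444
26 0 [[320.4, 217.2], [320.4, 232.2], [293.4, 210.3]]
26 0.003 [[320.4, 219.9], [320.4, 235.1], [293.2, 212.7]]
26 0.006 [[320.4, 222.7], [320.4, 238.1], [293.0, 215.3]]
29 0 [[320.4, 217.7], [320.4, 233.2], [293.3, 209.2]]
29 0.003 [[320.4, 220.5], [320.4, 236.1], [293.1, 211.6]]
29 0.006 [[320.4, 223.3], [320.4, 239.1], [292.9, 214.1]]
32 0 [[320.4, 218.3], [320.4, 234.2], [293.2, 208.0]]
32 0.003 [[320.4, 221.1], [320.4, 237.1], [293.0, 210.5]]
32 0.006 [[320.4, 223.9], [320.4, 240.1], [292.9, 213.0]]
[[296, 227, 49, 66, 2447]]
26 -0.004 underside edge [320.3 220.2] fin base [320.3 235.2] fin tops [320.3 270.7] [320.2 285.6]
26 0 underside edge [320.3 216.6] fin base [320.3 231.7] fin tops [320.3 267.3] [320.2 282.
[... 1081 characters left out ...]
4)), (234, np.int64(75)), (236, np.int64(79)), (238, np.int64(76)), (240, np.int64(69)), (242, np.int64(73)), (244, np.int64(74)), (246, np.int64(74)), (248, np.int64(73)), (250, np.int64(74)), (252, np.int64(74)), (254, np.int64(74)), (256, np.int64(74)), (258, np.int64(75)), (260, np.int64(74)), (262, np.int64(74)), (264, np.int64(75)), (266, np.int64(75)), (268, np.int64(74)), (270, np.int64(74)), (272, np.int64(75)), (274, np.int64(75)), (276, np.int64(74)), (278, np.int64(74)), (280, np.int64(74)), (282, np.int64(82)), (284, np.int64(71)), (286, np.int64(70)), (288, np.int64(69)), (290, np.int64(69)), (292, np.int64(64)), (294, np.int64(192)), (296, np.int64(191)), (298, np.int64(190))]
```

```bash
python3 - <<'E' | tail -12
from h import *
from chk import frame
from scipy.optimize import least_squares
c=cal('wrist');ims=[grab_frame('wrist').astype(float) for _ in range(3)];w=np.mean(ims,0)
g=w[:,312:328].mean(1);print([(r,*g[r].astype(int).tolist()) for r in list(range(214,244))])
print([(r,*g[r].astype(int).tolist()) for r in list(range(278,297))])
F=frame(32);o=np.array([.6227,.1086,.106])
V=[226,240.5,282.5,293.2]
P=[(.013,0,0),(.008,0,.012),(.008,0,.049),(-.008,0,.049)]
def res(p):
    G=frame(p[2]*1000);q=o+F@[p[0],0,p[1]];return [proj('',q+G@np.array(l),c)[1]-v for l,v in zip(P,V)]
f=least_squares(res,[0,0,.032],x_scale=[.001,.001,.001]);print('dx,dz,tilt',f.x*1000,f.fun.round(2),get_state()['time'])
f2=least_squares(lambda p:res([p[0],0.0005,p[1]]),[0,.032],x_scale=.001);print(f2.x*1000,f2.fun.round(2))
im=grab_frame('top')
E
```

```text
26 0.003 [[320.4, 219.9], [320.4, 235.1], [293.2, 212.7]]
26 0.006 [[320.4, 222.7], [320.4, 238.1], [293.0, 215.3]]
29 0 [[320.4, 217.7], [320.4, 233.2], [293.3, 209.2]]
29 0.003 [[320.4, 220.5], [320.4, 236.1], [293.1, 211.6]]
29 0.006 [[320.4, 223.3], [320.4, 239.1], [292.9, 214.1]]
32 0 [[320.4, 218.3], [320.4, 234.2], [293.2, 208.0]]
32 0.003 [[320.4, 221.1], [320.4, 237.1], [293.0, 210.5]]
32 0.006 [[320.4, 223.9], [320.4, 240.1], [292.9, 213.0]]
[(214, 120, 126, 126), (215, 121, 126, 126), (216, 124, 130, 130), (217, 103, 107, 108), (218, 83, 87, 87), (219, 76, 80, 80), (220, 76, 80, 80), (221, 77, 81, 81), (222, 77, 80, 81), (223, 77, 80, 80), (224, 77, 80, 80), (225, 78, 81, 82), (226, 80, 80, 84), (227, 46, 68, 42), (228, 40, 72, 32), (229, 44, 74, 36), (230, 44, 74, 36), (231, 45, 75, 37), (232, 45, 75, 37), (233, 45, 75, 36), (234, 44, 75, 37), (235, 44, 75, 37), (236, 46, 77, 38), (237, 50, 82, 41), (238, 49, 81, 41), (239, 43, 71, 35), (240, 41, 69, 34), (241, 42, 70, 35), (242, 39, 65, 32), (243, 44, 74, 36)]
[(278, 45, 75, 37), (279, 44, 75, 37), (280, 45, 75, 37), (281, 43, 74, 36), (282, 47, 78, 38), (283, 51, 83, 42), (284, 46, 77, 38), (285, 41, 70, 34), (286, 42, 69, 35), (287, 42, 70, 35), (288, 41, 69, 34), (289, 42, 69, 34), (290, 41, 69, 34), (291, 40, 68, 32), (292, 35, 63, 25), (293, 43, 66, 39), (294, 162, 172, 187), (295, 182, 193, 207), (296, 180, 192, 205)]
dx,dz,tilt [-8.26171574 -1.3481509  36.3640123 ] [-0.61  0.8  -0.09 -0.1 ] 13.9
[-6.43956597 35.32968157] [-0.73  0.74 -0.21  0.25]
```

```bash
python3 -m inch '[[[0,0,-0.15,0,0],[0,0,-0.15,0,0],[0,0,-0.15,0,0],[0,0,-0.15,0,0],[0,0,-0.15,0,0],[0,0,-0.15,0,0]]]'; python3 -c "
from cell import *
print(finish_job())"
```

```text
time: 14.45
position: [0.6212, 0.1086, 0.2851]
eef_rot: [-180.0, -0.1, 168.4]
wrist_force: [-0.4, 0.5, 0.7]
width: 0.0851
grip_force: 0.0
the job is handed in; nothing more can be done
None
```

The lime-green clamp is on the post with its saddle resting there, released and handed in at 14.5 s. No verdict came back; on release it slid about 5–8 mm down the post by my camera estimate (limit 10 mm), roughly 4° off square.

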